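# Clear, try and hold open the inspection cover of a gear case

### The arm

A 6-joint arm with a two-finger parallel gripper is mounted at the origin on the work surface; the furniture and walls round the work are solid. World frame = base frame: x ahead of the robot, y to its left, z up, the work surface at z = 0. Lengths are in mm, angles in rad, forces in N, time in s.
With the tool pointing down it reaches from about 275 to 750 mm from the base axis. Payload 10.2 kg.
Tool frame: the origin (TCP) lies midway between the tips of the shut fingers; the grasp point (between the pads) lies 19 mm behind it (ctrl.grasp_offset is the distance from the TCP to the grasp point, in mm); z points along the fingers, y is the line along which they close (so a half turn about z gives the same grasp; the last joint's range is limited). The gripper opens to 85 mm and grips with 20 to 120 N. Pads are 22 mm wide; open, the fingers measure 114 mm over their backs; the gripper's body (76 mm by 85 mm) begins 54 mm behind the grasp point. The pads swing forward as they close: fully open they stand 13 mm farther back than shut.
Start: joints at [0.95, 0.313, 1.498, -0, 1.331, -0.223], TCP at [203.393, 484.007, 231.294] pointing down, gripper open.
Joint ranges: [-2.94, 2.94], [-0.97, 2.17], [0.19, 2.56], [-1.23, 4.37], [0.02, 3.11], [-2.88, 2.88]. Speed limits (rad/s): [2.39, 2.39, 3.01, 3.14, 3.14, 3.14].

### API

Orientations are given as a unit quaternion [w, x, y, z].
In Python, from rig import ctrl, viewer, models gives the robot as it stands. The module is installed in compiled form; this text tells all that it offers.
- The arm moves only by the shell command python3 -m pendant 'ROWS' [OPENING] [FORCE]. ROWS is text: rows parted by semicolons, each of 4 numbers parted by spaces: the shift along the tool's x, y, z in m, then the turn about the tool's z in rad. In form: x y z yaw; .... A call has 1 to 10 rows; each row shifts and turns the commanded pose from where the row before left it, along the tool's axes as they then stand; what a row does not reach is not made up. A row lasts 1/8 s, in which the tool goes at most 62.5 mm and 10.7 degrees, less where a joint would pass 70% of its speed; a pose out of reach is approached as far as the arm can. A call is refused whole if a number of a shift passes 0.0625 or a number of a turn 0.188, either way. A call with a gripper value outside its range is refused whole. OPENING is the opening, from 0 (shut) to 1 (fully open), set as the call begins (- or left out, the last holds). The fingers move at their own pace and stop on an object; FORCE is the grip in N (left out, the last holds). Time passes only in rows, so rows that do not move let the fingers close. It gives the time, the measured TCP pose, the force, the opening and the grip force at its end, in the units of the state.
- ctrl.sense(): the state, without advancing time (a new reading comes with each control period).
- viewer.capture(name): name is "side" or "top"; returns a dict with "color" (384x512x3 uint8, red, green, blue), "vertical_fov" (degrees; the focal length in pixels is half the picture's height over the tangent of half this angle, whatever the lens; pixels are square), "cx", "cy" (the principal point, pixels), "pose" (4x4, takes a point from camera to world coordinates). Camera axes: x right, y down, z forward; pixel columns grow to the right and rows downward; lengths in mm; the calibration is good to about 2 mm. A picture is of the moment at which its call begins. There is no depth.
- ctrl.finish_job(): hands the job in; it is judged then, once.
Trained networks look in the newest picture that a camera, given by its name, has taken for a name from the list of things; names that differ only in an ending like _2 or _b are one class to them, and where a whole thing is asked for, a point or a joint stands for the part that bears it (a point fixed in the world has none). Each returns a list of dicts, best first, with "p" (0 to 1); they miss things now and then, are a little off and sometimes report something else, mostly with a low value. They report only what shows in the picture. A call takes as long as a camera call.
- models.boxes_of(camera, query): "at" ([x, y, z] in mm, in world coordinates, good to about 4 mm: the middle of the surface that is visible of it).
The state is a dict: "time_s": time; "joints": joint angles; "dq": joint speeds; "tau": joint torques, N m; "eef_pos": TCP position; "ee_rot": TCP orientation; "force": force on the tool from outside, world axes, zero at the start; "wrist_torque": the same for the moment, N m; "grip_width": opening from 0.0 (shut) to 1.0 (fully open); "grip_force": force on a finger pad.
Only numpy, scipy, OpenCV 4.12 (cv2) and the standard library are available. Lean on these libraries where they do the work, as an engineer would, in place of code of your own. Each camera call takes 0.05 s, during which the arm holds its last target. There are 200 camera calls.

### The job

Use the bench brush to sweep the three pieces of scrap off the gear case's cover onto the bench (do not touch them with the fingers, and let none fall into the gears), and put the brush back down on the bench. Then take hold of the cover's T-handle and tug it straight up to learn whether the catch inside has caught: if the cover will not lift, turn the T-handle a quarter turn counter-clockwise (seen from above) to let it go. Raise the cover to about 40 degrees for inspection and finish while still holding it open by the T-handle; leave the other things on the bench where they are.

Things in the scene. Friction and masses are not known exactly. Their poses are not given: they have to be found in the camera images.
- gear_case: Fixed grey cast gear case: 220 (x) x 210 (y) x 104 mm high without the cover, standing on a foot 256 x 246 x 12 mm. Open on top under its hinged cover, with gears inside. Origin: centre of its underside on the bench; x points from its front wall (towards the robot, T-handle side) to the hinge side, z up. A bare shaft sticks out 56 mm from the middle of its -y side, 50 mm above the bench.
- cover_top (a point): Fixed point at the middle of the closed cover's top face, 112 mm above the bench; axes as gear_case. The cover is a flat plate 226 (x) x 218 (y) x 8 mm. The scrap lies on its hinge half, from -10 to 100 mm in +x of this point and within 85 mm either side in y.
- cover (a joint): Opening angle of the cover in rad: 0 closed, grows as its front edge is lifted, stop at 1.15. It needs 3 to 5 N at the T-handle to lift and falls shut when let go. When the catch has caught, it lifts only 2 to 4 mm at the T-handle (about 0.015 rad) and then stops hard; when it has not, it just opens.
- cover_hinge (a point): The hinge line of the cover, which runs along this frame's y axis, 116 mm in +x of the case's middle and 104 mm above the bench. This frame turns with the cover; the T-handle's stem stands 181 mm from the hinge line towards the front.
- t_handle (a joint): Angle of the T-handle in rad: 0 bar points to the hinge (case x), 1.57 bar parallel to the hinge; grows counter-clockwise from above. Starts at 0 to 0.25, stays where left (0.05 N m friction). It turns a cam inside that may or may not have caught under a keeper, whose place along the front wall varies: not to be seen or told from the angle, only by tugging. From 1.2 rad on always free.
- t_bar (a point): Middle of the T-handle's round bar, diameter 16 mm, 70 mm long, its axis 34 mm above the cover's top face (146 mm above the bench when closed), 65 mm in -x of the case's middle. A thin stem, 9 mm (14 mm just under the bar), runs down from it to a round foot of 42 mm. x runs along the bar, z along the stem away from the cover.
- t_bar_end (a point): Point on the bar's axis 30 mm from t_bar in its +x.
- brush: Bench brush standing on its dark bristles. Bristles 112 (along its x) x 30 (y) x 46 mm high, stiff; on them a wooden block 118 x 36 mm, from 46 to 66 mm up, to grip from above; a round wooden handle of 21 mm diameter runs from the block to 176 mm in -x of the origin, rising from 50 mm (underside) to 77 mm (top). 0.17 kg, origin under the middle of the bristles, z up.
- bolt_long: Loose old bolt lying on the cover, 66 mm long (along its y), head 25 mm wide and 22 mm high. Origin: centre of its underside.
- bolt_short: Loose old bolt lying on the cover, 51 mm long (along its y), head 21 mm wide and 19 mm high. Origin: centre of its underside.
- offcut: Loose sawn-off piece of angle steel lying on the cover, 36 x 30 x 30 mm, 5 mm thick. Origin: centre of its underside.
- gearbox: Bystander: closed dark gearbox with a shaft, 99 x 210 x 83 mm, on the bench to the right. Leave it.
- pulley: Bystander: small grooved pulley, 68 mm across, 24 mm high, beyond the case to the right. Leave it.
- tape_measure: Bystander: tape measure, 38 x 88 x 66 mm, on the bench to the left. Leave it.

How it is judged (in metres and radians):
On the way, in this order (a step that is already met when the one before it is completed fails the run):
1. all three pieces of scrap are off the cover and down on the bench outside the case (height (world z) of bolt_long between -0.03 and 0.085 m and (x of bolt_long in the frame of gear_case above 0.105 m or x of bolt_long in the frame of gear_case below -0.105 m or y of bolt_long in the frame of gear_case above 0.1 m or y of bolt_long in the frame of gear_case below -0.1 m) and height (world z) of bolt_short between -0.03 and 0.085 m and (x of bolt_short in the frame of gear_case above 0.105 m or x of bolt_short in the frame of gear_case below -0.105 m or y of bolt_short in the frame of gear_case above 0.1 m or y of bolt_short in the frame of gear_case below -0.1 m) and height (world z) of offcut between -0.03 and 0.085 m and (x of offcut in the frame of gear_case above 0.105 m or x of offcut in the frame of gear_case below -0.105 m or y of offcut in the frame of gear_case above 0.1 m or y of offcut in the frame of gear_case below -0.1 m)), for 0.1 s.
2. the brush is down on the bench beside the case, let go (height (world z) of brush between -0.03 and 0.045 m and (x of brush in the frame of gear_case above 0.11 m or x of brush in the frame of gear_case below -0.11 m or y of brush in the frame of gear_case above 0.11 m or y of brush in the frame of gear_case below -0.11 m) and contact force between the arm and brush below 0.1 N), for 0.1 s.
3. the T-handle is tugged up, before it has been turned: the gripper holds it and the cover lifts by 0.008 rad (1.5 mm) or more (value of joint cover above 0.008 rad and distance of t_bar_end from where it was at the start of the episode below 0.015 m and contact force between the fingers and t_handle above 1 N), for 0.04 s.
At the end, for the whole second after the job is handed in: The cover is held still at 0.52 to 1.0 rad (30 to 57 degrees) by the fingers on the T-handle (at least 1 N), nothing else props it, the brush lies let go on the bench beside the case, and all three pieces of scrap are outside the case, lower than 85 mm above the bench and not on the floor (all of step 1 and all of step 2 and value of joint cover between 0.52 and 1 rad and velocity of joint cover between -0.1 and 0.1 rad/s and contact force between the fingers and t_handle above 1 N and contact force between brush and cover below 0.1 N); the arm keeps its last pose, push and grip.
It fails at once if the robot touches a piece of scrap itself instead of with the brush (contact force between any of the arm, the fingers and bolt_long above 0.5 N or contact force between any of the arm, the fingers and bolt_short above 0.5 N or contact force between any of the arm, the fingers and offcut above 0.5 N).
It fails at once if a piece of scrap falls into the gear case ((z of bolt_long in the frame of gear_case below 0.09 m and x of bolt_long in the frame of gear_case between -0.095 and 0.095 m and y of bolt_long in the frame of gear_case between -0.09 and 0.09 m) or (z of bolt_short in the frame of gear_case below 0.09 m and x of bolt_short in the frame of gear_case between -0.095 and 0.095 m and y of bolt_short in the frame of gear_case between -0.09 and 0.09 m) or (z of offcut in the frame of gear_case below 0.09 m and x of offcut in the frame of gear_case between -0.095 and 0.095 m and y of offcut in the frame of gear_case between -0.09 and 0.09 m)).
It fails at once if a bystander is moved by more than 40 mm (distance of any of gearbox, pulley, tape_measure from where it was at the start of the episode above 0.04 m).
It also fails if it takes over 61 s, if anything falls off the work surface, if the arm or the gripper's body presses on something with over 40 N, if the wrist force passes 120 N, or if a joint passes its speed limit or range.

## Working session

There is one attempt and no reset: what is moved stays moved. The work goes in short steps, Python scripts to look and compute and a shell command to move; the robot and the scene stay as the last step left them, time stands still between calls to the robot, and variables do not carry over. Pictures are saved under pics/ and viewed, at most 10 in all, crops included, and the job is handed in when it is done.

```bash
mkdir -p pics; cat > h.py <<'E'
import numpy as np, cv2
from rig import ctrl, viewer, models
from scipy.spatial.transform import Rotation as R
def cap(n):
    c=viewer.capture(n); c['f']=192/np.tan(np.radians(c['vertical_fov']/2)); return c
def proj(c,p):
    T=np.array(c['pose']); q=T[:3,:3].T@(np.array(p,float)-T[:3,3]); return c['cx']+c['f']*q[0]/q[2], c['cy']+c['f']*q[1]/q[2]
def atz(c,u,v,z):
    T=np.array(c['pose']); d=T[:3,:3]@np.array([(u-c['cx'])/c['f'],(v-c['cy'])/c['f'],1]); o=T[:3,3]; return o+d*(z-o[2])/d[2]
def save(c,n): cv2.imwrite(f'pics/{n}.png',cv2.resize(c['color'][:,:,::-1],(800,600),interpolation=cv2.INTER_CUBIC))
E
python3 - <<'E'
from h import *
np.set_printoptions(precision=1,suppress=True)
for n in('top','side'):
    c=cap(n); save(c,n+'0'); print(n,c['pose'][:3,3],c['f'],c['cx'],c['cy'])
    for q in['gear_case','cover','t_handle','t_bar','t_bar_end','brush','bolt_long','bolt_short','offcut','gearbox','pulley','tape_measure']:
        print(q,[(np.round(d['at']),round(d['p'],2)) for d in models.boxes_of(n,q)[:2]])
s=ctrl.sense();print(s['time_s'],s['eef_pos'],s['ee_rot'],R.from_quat(np.roll(s['ee_rot'],-1)).as_matrix(),ctrl.grasp_offset)
E
```

```text
top [ 257.5  -93.8 1745.9] 451.8037457358812 249.71473858283255 188.13341578475084
gear_case [(array([525., -97., 110.]), 0.73)]
cover [(array([528., -98., 112.]), 0.73), (array([522., -99., 111.]), 0.7)]
t_handle [(array([ 477., -113.,  150.]), 0.68), (array([600., -89., 121.]), 0.38)]
t_bar [(array([ 478., -112.,  148.]), 0.5)]
t_bar_end [(array([ 475., -112.,  151.]), 0.58)]
brush [(array([ 393., -332.,   65.]), 0.68)]
bolt_long [(array([600., -89., 122.]), 0.46)]
bolt_short [(array([559., -35., 118.]), 0.53)]
offcut []
gearbox [(array([ 450., -567.,   78.]), 0.81)]
pulley [(array([ 769., -301.,   25.]), 0.63)]
tape_measure [(array([591., 434.,  57.]), 0.78)]
side [ 186.2 1205.4 1067.9] 436.59585709267344 260.39764727166084 191.262348356897
gear_case [(array([524., -18., 110.]), 0.94)]
cover [(array([536., -74., 114.]), 0.67), (array([ 404., -321.,   56.]), 0.67)]
t_handle [(array([ 477., -108.,  143.]), 0.6)]
t_bar []
t_bar_end [(array([586., 459.,  52.]), 0.65)]
brush [(array([ 406., -325.,   60.]), 0.74)]
bolt_long []
bolt_short []
offcut []
gearbox [(array([ 454., -518.,   67.]), 0.59)]
pulley [(array([ 762., -287.,   27.]), 0.49)]
tape_measure [(array([587., 458.,  55.]), 0.53)]
1.3 [203.4 484.  231.3] [ 0.   0.2  1.  -0. ] [[-0.9  0.4 -0. ]
 [ 0.4  0.9 -0. ]
 [-0.  -0.  -1. ]] 18.700000000000003
```

View pics/top0.png

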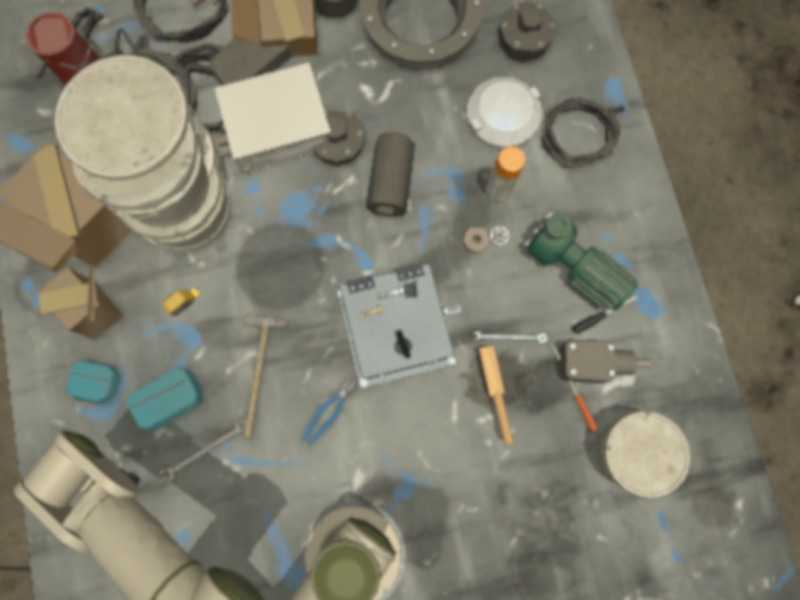

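View pics/side0.png

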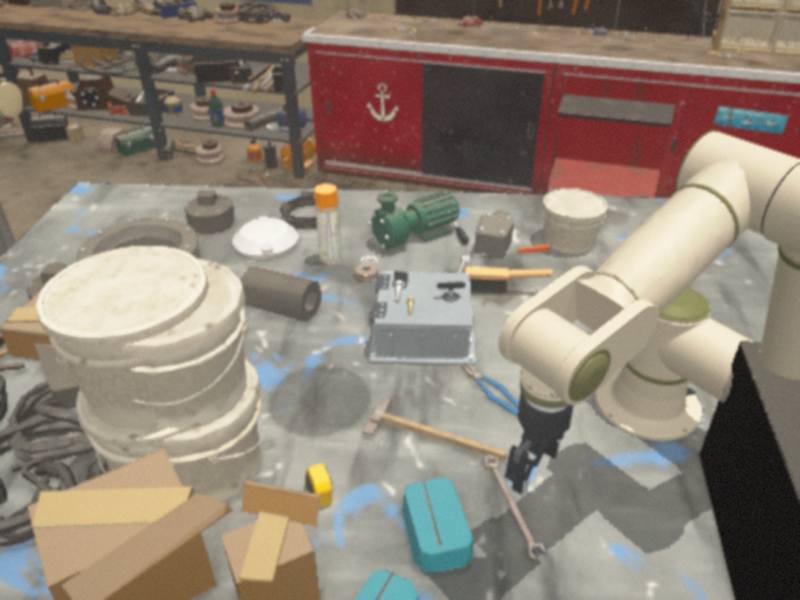

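The top view (up is +x, left is +y) shows the case around (398,325), turned by roughly 10°. The T-handle is at (403,345), the scrap near (372,311), (395,294) and (411,290), and the brush runs from (490,350) to (507,440). Next I'll enlarge this area to measure it.

```bash
python3 - <<'E'
from h import *
c=cap('top'); im=c['color'][160:290,205:335][:,:,::-1]
cv2.imwrite('pics/crop.png',cv2.resize(im,(598,598),interpolation=cv2.INTER_CUBIC))
E
```

```text
(no output)
```

View pics/crop.png

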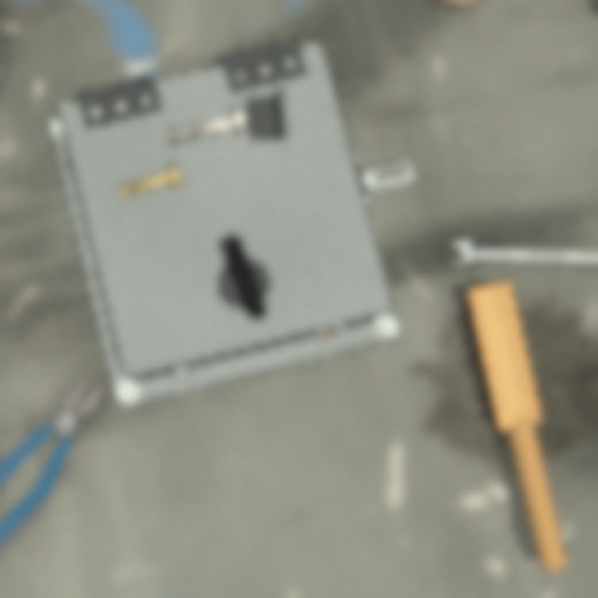

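The crop shows the cover corners at about (65,105), (318,42), (390,312) and (120,380). The offcut (dark) is at (267,117), the long bolt at (207,128), the short bolt at (150,181) and the bar from (232,240) to (258,315). The brush block runs from (490,287) to (520,425), with the handle end at (555,568).

```bash
cat > m.py <<'E'
from h import *
np.set_printoptions(precision=1,suppress=True)
c=cap('top')
P=lambda u,v,z: atz(c,205+u/4.6-.4,160+v/4.6-.4,z)[:2]
C=np.array([P(65,105,112),P(318,42,112),P(390,312,112),P(120,380,112)])
print(C,C.mean(0),'sides',[np.linalg.norm(C[i]-C[i-1]) for i in range(4)])
ax=(C[0]+C[1]-C[2]-C[3]); ay=(C[0]+C[3]-C[1]-C[2]); th=np.degrees([np.arctan2(ax[1],ax[0]),np.arctan2(-ay[0],ay[1])]);print('yaw',th)
t=np.radians(th.mean()); Rc=np.array([[np.cos(t),-np.sin(t)],[np.sin(t),np.cos(t)]]); o=C.mean(0)
for n,u,v,z in[('off',267,117,125),('bl0',172,135,120),('bl1',245,120,120),('bs0',120,190,118),('bs1',182,176,118),('bar0',230,238,146),('bar1',260,317,146)]:
    w=P(u,v,z); print(n,w,(w-o)@Rc)
B=np.array([P(468,290,66),P(512,283,66),P(542,420,66),P(498,432,66)]);print('brush',B.mean(0),B)
d=(B[0]+B[1]-B[2]-B[3]);print(np.degrees(np.arctan2(d[1],d[0])),'handle',P(555,568,66))
E
python3 m.py
```

```text
[[ 621.7   34.3]
 [ 675.4 -169.6]
 [ 456.3 -225.8]
 [ 401.2  -13.8]] [538.6 -93.7] sides [np.float64(225.70583310808894), np.float64(210.9013033437531), np.float64(226.23977867345096), np.float64(219.0794256607513)]
yaw [13.3 14.7]
off [ 610.1 -128.2] [ 61.  -50.7]
bl0 [595.9 -52.4] [65.6 26.2]
bl1 [ 608.6 -110.7] [ 63.8 -33.4]
bs0 [551.3 -11.5] [32.2 76.7]
bs1 [563.  -60.7] [31.7 26.1]
bar0 [509.  -99.2] [-30.1   1.9]
bar1 [ 447.5 -122.7] [-95.4  -6.1]
brush [ 427.1 -321.8] [[ 480.3 -293. ]
 [ 486.3 -328.8]
 [ 375.9 -350.5]
 [ 366.1 -315. ]]
11.002297888589093 handle [ 259.8 -357.9]
```

```bash
cat > g.py <<'E'
import sys
from h import *
def to(x,y,z,phi=None):
    s=ctrl.sense(); M=R.from_quat(np.roll(s['ee_rot'],-1)).as_matrix(); p=np.array(s['eef_pos'])
    d=M.T@(np.array([x,y,z])-p)/1000; f=np.degrees(np.arctan2(M[1,1],M[0,1]))
    print('t',round(s['time_s'],2),'eef',p.round(1),'phi',f.round(1),'tilt',M[:,2].round(3),'q6',round(s['joints'][5],2))
    print('shift m',d.round(4),'rows>=',np.abs(d).max()/.06, '' if phi is None else f'yaw {-np.radians((phi-f+180)%360-180):.3f}')
if __name__=='__main__': to(*map(float,sys.argv[1:]))
E
python3 g.py 427 -322 231 -79
```

```text
t 1.4 eef [203.4 484.  231.3] phi 67.2 tilt [ 0.  0. -1.] q6 -0.22
shift m [-5.184e-01 -6.565e-01  3.000e-04] rows>= 10.941116394179021 yaw 2.552
```

```bash
python3 -m pendant '-.037 -.0469 0 0;-.037 -.0469 0 0;-.037 -.0469 0 0;-.037 -.0469 0 0;-.037 -.0469 0 0;-.037 -.0469 0 0;-.037 -.0469 0 0;-.037 -.0469 0 0;-.037 -.0469 0 0;-.037 -.0469 0 0' 1 60 && python3 -m pendant '-.037 -.0469 0 0;-.037 -.0469 0 0;-.037 -.0469 0 0;-.037 -.0469 0 0;0 0 0 .182;0 0 0 .182;0 0 0 .182;0 0 0 .182;0 0 0 .182;0 0 0 .182' && python3 -m pendant '0 0 0 .182;0 0 0 .182;0 0 0 .182;0 0 0 .182;0 0 0 .182;0 0 0 .182;0 0 0 .182;0 0 0 .182' && python3 g.py 427 -322 38 -79
```

```text
time_s: 2.65
eef_pos: [363.0, -93.9, 231.6]
ee_rot: [0.001, 0.198, 0.98, -0.0]
force: [0.9, 0.0, -0.3]
grip_width: 0.999
grip_force: 0.0
time_s: 3.9
eef_pos: [426.6, -322.0, 231.3]
ee_rot: [0.0, 0.68, 0.733, -0.0]
force: [0.4, -0.2, -0.4]
grip_width: 0.998
grip_force: 0.0
time_s: 4.9
eef_pos: [426.6, -322.0, 231.3]
ee_rot: [-0.0, 0.996, 0.095, -0.0]
force: [-0.9, -0.4, 0.7]
grip_width: 0.999
grip_force: 0.0
t 4.9 eef [ 426.6 -322.   231.3] phi -79.1 tilt [-0.  0. -1.] q6 0.52
shift m [4.000e-04 1.000e-04 1.933e-01] rows>= 3.2215506101806586 yaw -0.002
```

Now I'll go down, grip, and lift slightly.

```bash
python3 -m pendant '0 0 .05 0;0 0 .05 0;0 0 .04 0;0 0 .03 0;0 0 .023 0;0 0 0 0' && python3 -m pendant '0 0 0 0;0 0 0 0;0 0 0 0;0 0 0 0;0 0 0 0;0 0 0 0' 0 70; python3 -m pendant '0 0 -.03 0;0 0 -.05 0;0 0 -.05 0;0 0 -.05 0;0 0 0 0' ; python3 - <<'E'
from h import *
c=cap('side');im=c['color'][120:260,180:390][:,:,::-1];cv2.imwrite('pics/s1.png',cv2.resize(im,(798,532),interpolation=cv2.INTER_CUBIC))
E
```

```text
time_s: 5.65
eef_pos: [426.0, -321.4, 37.1]
ee_rot: [-0.001, 0.995, 0.098, -0.001]
force: [0.1, -0.4, -0.7]
grip_width: 0.999
grip_force: 0.0
time_s: 6.4
eef_pos: [427.0, -322.7, 39.4]
ee_rot: [0.001, 0.995, 0.098, 0.001]
force: [-0.4, -0.0, 5.5]
grip_width: 0.41
grip_force: 69.7
time_s: 7.02
eef_pos: [427.5, -322.9, 222.0]
ee_rot: [0.003, 0.995, 0.098, 0.002]
force: [-0.0, -0.2, -3.2]
grip_width: 0.408
grip_force: 70.5
```

View pics/s1.png

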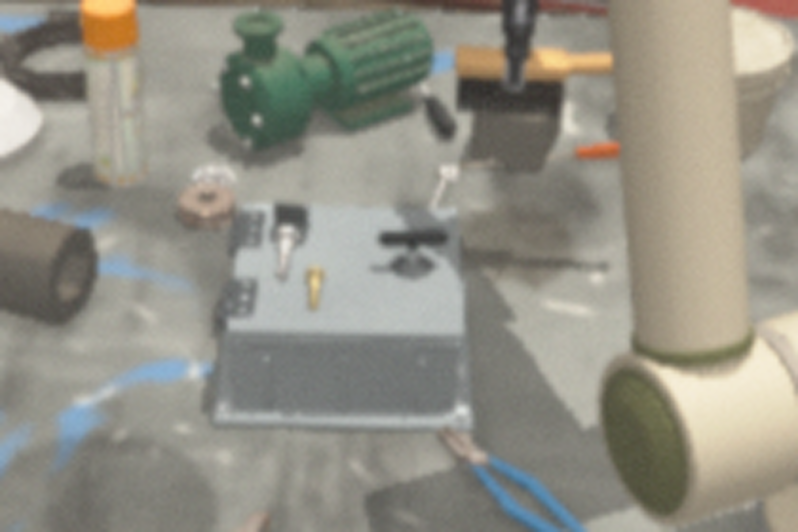

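The brush is held level by its block at (510,75). The hinge leaves lie flush at the cover's back edge (245,230) and (240,300). Next I'll move it to the −y side of the case.

```bash
python3 g.py 610 -230.5 222 -76; python3 g.py 610 -230.5 153 -76
```

```text
t 7.08 eef [ 426.8 -322.1  219.3] phi -78.8 tilt [ 0.002 -0.002 -1.   ] q6 0.51
shift m [ 0.1976 -0.0542 -0.0025] rows>= 3.2928573077088363 yaw -0.048
t 7.08 eef [ 426.8 -322.1  219.3] phi -78.8 tilt [ 0.002 -0.002 -1.   ] q6 0.51
shift m [ 0.1975 -0.0543  0.0665] rows>= 3.291447675896217 yaw -0.048
```

```bash
python3 -m pendant '.04 -.011 0 -.048;.04 -.011 0 0;.04 -.011 0 0;.04 -.011 0 0;.036 -.008 0 0;0 0 .03 0;0 0 .025 0;0 0 .005 0;0 0 0 0;0 0 0 0'; python3 g.py 610 -230.5 153 -76; python3 - <<'E'
from h import *
c=cap('side');im=c['color'][120:260,180:390][:,:,::-1];cv2.imwrite('pics/s2.png',cv2.resize(im,(798,532),interpolation=cv2.INTER_CUBIC))
E
```

```text
time_s: 8.32
eef_pos: [605.5, -226.3, 159.3]
ee_rot: [0.0, 0.993, 0.122, 0.001]
force: [0.2, 0.3, -2.6]
grip_width: 0.409
grip_force: 70.4
t 8.32 eef [ 605.5 -226.3  159.3] phi -76.0 tilt [ 0.001 -0.001 -1.   ] q6 0.79
shift m [0.0034 0.0052 0.0063] rows>= 0.10474287852019348 yaw -0.001
```

View pics/s2.png

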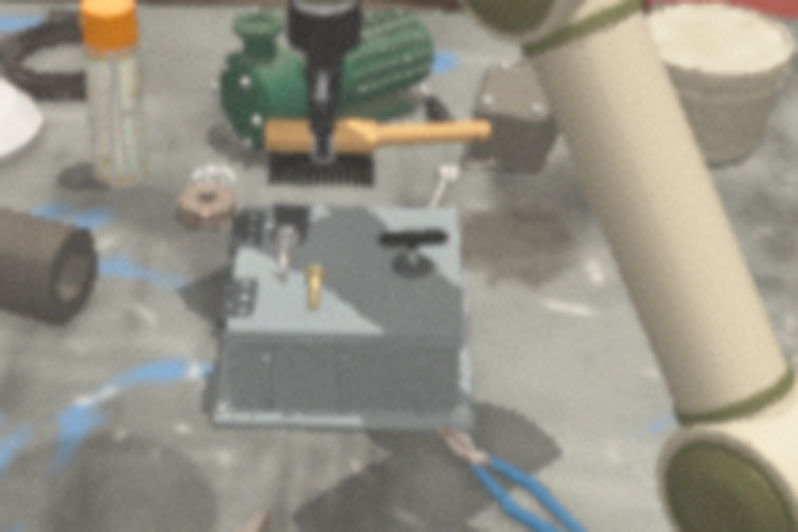

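The brush is level at the −y side. Its bristles span columns 268–375, so they sit between the hinge leaves (right edge ~265) and the T-handle foot (~392). I'll correct x by +6 mm, go down, and start the sweep.

```bash
python3 -m pendant '.006 0 .006 0;0 0 0 0;0 0 0 0' ; python3 g.py 610 -230.5 153 -76
```

```text
time_s: 8.75
eef_pos: [611.0, -224.5, 152.2]
ee_rot: [-0.0, 0.993, 0.122, -0.0]
force: [0.3, -0.3, -1.8]
grip_width: 0.409
grip_force: 70.4
t 8.75 eef [ 611.  -224.5  152.2] phi -76.0 tilt [-0.  0. -1.] q6 0.8
shift m [-0.0025  0.0056 -0.0008] rows>= 0.09297241600002046 yaw -0.000
```

```bash
python3 -m pendant '0 -.01 -.001 0;0 -.014 0 0;0 -.014 0 0;0 -.012 0 0;0 -.012 0 0;0 -.012 0 0;0 -.012 0 0' && python3 -m pendant '0 -.012 0 0;0 -.012 0 0;0 -.012 0 0;0 -.012 0 0;0 -.012 0 0;0 -.012 0 0;0 0 0 0'; python3 - <<'E'
from h import *
c=cap('side');im=c['color'][120:260,180:390][:,:,::-1];cv2.imwrite('pics/s3.png',cv2.resize(im,(798,532),interpolation=cv2.INTER_CUBIC))
E
python3 g.py 546 27 153
```

```text
time_s: 9.62
eef_pos: [590.1, -140.5, 153.4]
ee_rot: [0.0, 0.993, 0.122, 0.0]
force: [-0.0, -1.2, -2.0]
grip_width: 0.409
grip_force: 70.5
time_s: 10.5
eef_pos: [572.7, -70.2, 153.3]
ee_rot: [-0.0, 0.993, 0.122, -0.0]
force: [0.6, -0.9, -3.8]
grip_width: 0.413
grip_force: 70.5
t 10.55 eef [572.8 -70.8 153.3] phi -76.0 tilt [-0.  0. -1.] q6 1.0
shift m [-0.0023 -0.1014  0.0003] rows>= 1.6898850236187053
```

View pics/s3.png

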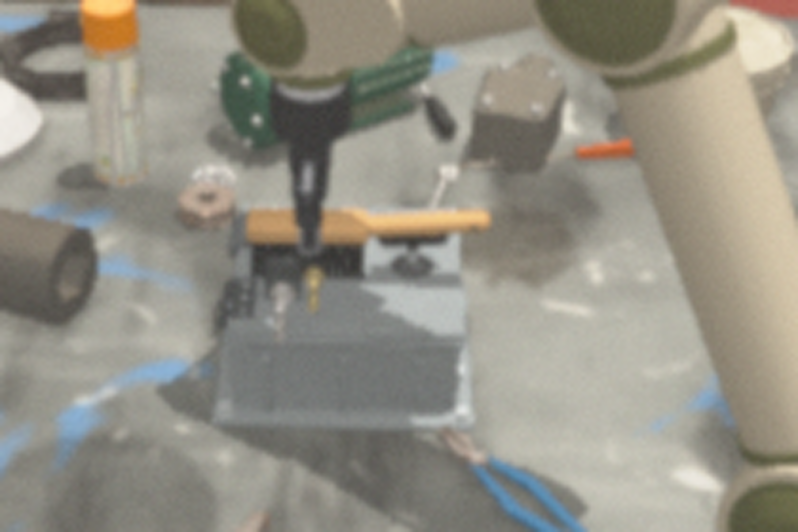

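The sweep is working. The offcut (280,270), long bolt (280,310) and short bolt (314,285) are all ahead of the bristles, which span columns 255–365. I'll keep going past the edge.

```bash
python3 -m pendant '0 -.012 0 0;0 -.012 0 0;0 -.012 0 0;0 -.012 0 0;0 -.012 0 0;0 -.012 0 0;0 -.012 0 0;0 -.012 0 0;0 -.012 0 0;0 0 0 0'; python3 - <<'E'
from h import *
c=cap('side');im=c['color'][120:260,180:390][:,:,::-1];cv2.imwrite('pics/s4.png',cv2.resize(im,(798,532),interpolation=cv2.INTER_CUBIC))
E
python3 g.py 546 27 153
```

```text
time_s: 11.8
eef_pos: [546.6, 34.4, 153.3]
ee_rot: [-0.0, 0.993, 0.122, -0.0]
force: [-0.5, -0.8, -2.6]
grip_width: 0.409
grip_force: 70.5
t 11.85 eef [546.8  33.9 153.3] phi -76.0 tilt [ 0. -0. -1.] q6 1.17
shift m [-0.0024  0.0065  0.0004] rows>= 0.10781053112171879
```

View pics/s4.png

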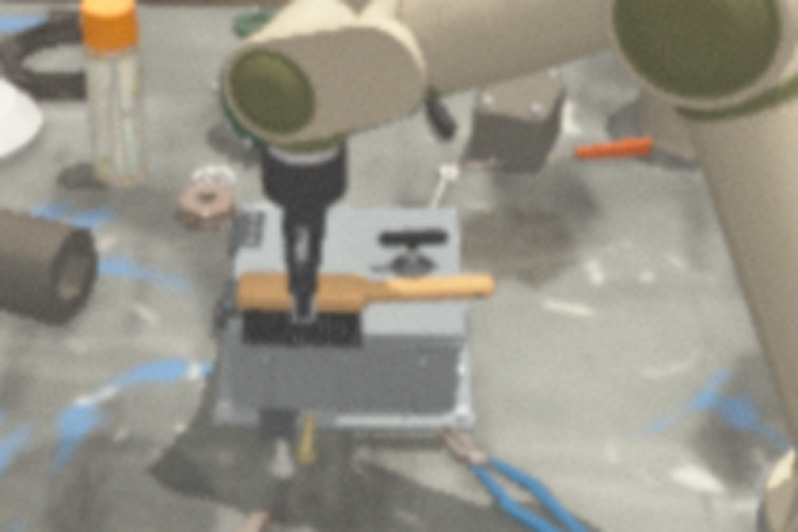

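All three pieces are down beside the case, with the offcut at (280,420), the long bolt at (283,457) and the short bolt at (306,437). I'll carry the brush back to where it stood.

```bash
python3 -m pendant '0 0 -.035 0;0 0 -.035 0;0 0 0 .05;0 0 0 0'; python3 g.py 427 -322 223 -79;python3 g.py 427 -322 40 -79
```

```text
time_s: 12.35
eef_pos: [546.8, 33.2, 223.3]
ee_rot: [0.0, 0.995, 0.097, 0.0]
force: [-0.2, 0.5, -1.6]
grip_width: 0.41
grip_force: 70.5
t 12.35 eef [546.8  33.2 223.3] phi -78.9 tilt [ 0. -0. -1.] q6 1.22
shift m [-1.859e-01  3.255e-01  3.000e-04] rows>= 5.425109282843516 yaw 0.002
t 12.35 eef [546.8  33.2 223.3] phi -78.9 tilt [ 0. -0. -1.] q6 1.22
shift m [-0.186   0.3255  0.1833] rows>= 5.424647170676988 yaw 0.002
```

```bash
python3 -m pendant '-.0232 .0407 0 0;-.0232 .0407 0 0;-.0232 .0407 0 0;-.0232 .0407 0 0;-.0232 .0407 0 0;-.0232 .0407 0 0;-.0232 .0407 0 0;-.0232 .0407 0 0;0 0 .05 0;0 0 .05 0' && python3 -m pendant '0 0 .05 0;0 0 .02 0;0 0 .008 0;0 0 0 0;0 0 0 0'; python3 g.py 427 -322 39.5 -79
```

```text
time_s: 13.6
eef_pos: [426.8, -322.2, 121.6]
ee_rot: [-0.0, 0.995, 0.097, -0.0]
force: [0.2, -0.3, -1.8]
grip_width: 0.411
grip_force: 70.5
time_s: 14.22
eef_pos: [427.7, -322.1, 46.3]
ee_rot: [0.001, 0.995, 0.097, 0.001]
force: [-0.7, -0.3, -1.8]
grip_width: 0.415
grip_force: 70.5
t 14.22 eef [ 427.7 -322.1   46.3] phi -78.9 tilt [ 0.001 -0.001 -1.   ] q6 0.51
shift m [-0.0007 -0.0003  0.0068] rows>= 0.11310195829012022 yaw 0.002
```

```bash
python3 -m pendant '0 0 .004 0;0 0 .003 0;0 0 0 0;0 0 0 0'; python3 -m pendant '0 0 0 0;0 0 0 0;0 0 0 0;0 0 0 0' 1; python3 -m pendant '0 0 -.05 0;0 0 -.05 0;0 0 -.05 0;0 0 -.04 0;0 0 0 0'; python3 - <<'E'
from h import *
import sys
np.set_printoptions(precision=1,suppress=True)
for n in('top','side'):
    c=cap(n)
    for q in['brush','t_handle','t_bar','bolt_long','bolt_short','offcut']:
        print(n,q,[(np.round(d['at']),round(d['p'],2)) for d in models.boxes_of(n,q)[:2]])
    if n=='top':
        cv2.imwrite('pics/c5.png',cv2.resize(c['color'][160:290,205:335][:,:,::-1],(598,598),interpolation=cv2.INTER_CUBIC))
E
python3 g.py 476 -110 231 -69
```

```text
time_s: 14.72
eef_pos: [427.7, -321.9, 39.4]
ee_rot: [0.0, 0.995, 0.097, 0.0]
force: [-1.1, 2.2, 7.8]
grip_width: 0.408
grip_force: 70.8
time_s: 15.22
eef_pos: [427.4, -321.7, 38.3]
ee_rot: [-0.0, 0.995, 0.097, -0.0]
force: [-0.7, 0.5, -0.5]
grip_width: 1.002
grip_force: 0.0
time_s: 15.85
eef_pos: [428.1, -322.4, 231.2]
ee_rot: [0.002, 0.995, 0.097, 0.002]
force: [0.3, -0.1, -1.0]
grip_width: 1.002
grip_force: 0.0
top brush [(array([ 310., -343.,   72.]), 0.53)]
top t_handle [(array([ 477., -110.,  150.]), 0.6), (array([ 768., -295.,   22.]), 0.36)]
top t_bar []
top bolt_long []
top bolt_short [(array([530., -96., 110.]), 0.32)]
top offcut [(array([571.,  47.,  24.]), 0.56), (array([526., -95., 110.]), 0.51)]
side brush [(array([ 415., -320.,   55.]), 0.67), (array([ 481., -108.,  143.]), 0.6)]
side t_handle [(array([ 481., -109.,  144.]), 0.41)]
side t_bar [(array([ 477., -105.,  141.]), 0.42)]
side bolt_long [(array([552., 103.,  12.]), 0.56)]
side bolt_short []
side offcut [(array([543., -85., 112.]), 0.52), (array([565.,  61.,  28.]), 0.45)]
t 16.55 eef [ 427.3 -321.6  228.2] phi -78.9 tilt [-0.  0. -1.] q6 0.51
shift m [ 0.0885 -0.1983 -0.0027] rows>= 3.305021158275811 yaw -0.173
```

View pics/c5.png

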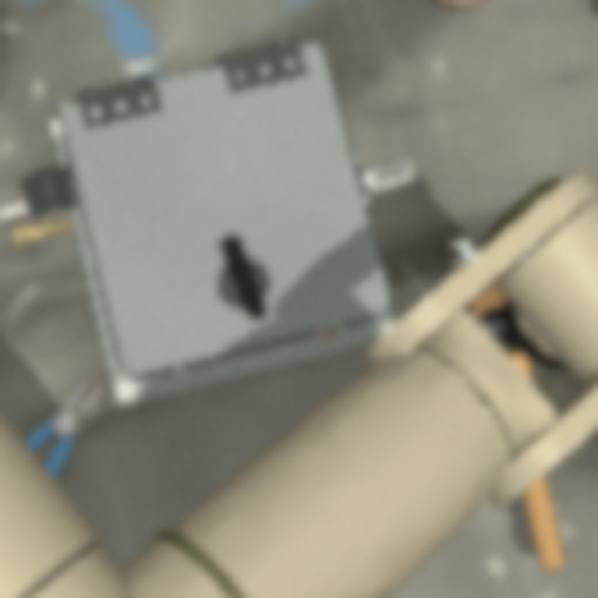

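The cover is clear. The scrap lies at its left edge near (45,195), and the T-handle hasn't moved, with its bar centre at (246,277). The brush is back on the bench. Next I'll go over the T-handle.

```bash
python3 -m pendant '.022 -.0496 0 -.173;.03 -.046 0 0;.03 -.046 0 0;.03 -.046 0 0;0 0 0 0;0 0 0 0'; python3 g.py 477 -110.3 128 -69
```

```text
time_s: 17.3
eef_pos: [474.0, -108.0, 228.3]
ee_rot: [0.0, 0.983, 0.183, 0.0]
force: [-0.0, 0.1, -0.5]
grip_width: 1.001
grip_force: 0.0
t 17.3 eef [ 474.  -108.   228.3] phi -69.0 tilt [ 0. -0. -1.] q6 0.74
shift m [0.002  0.0032 0.1003] rows>= 1.6720688150126397 yaw 0.001
```

```bash
python3 -m pendant '.002 .003 .03 0;0 0 .03 0;0 0 .025 0;0 0 .015 0;0 0 0 0'; python3 -m pendant '0 0 0 0;0 0 0 0;0 0 0 0;0 0 0 0;0 0 0 0;0 0 0 0' 0 60; python3 g.py 477 -110 128 -69
```

```text
time_s: 17.92
eef_pos: [476.6, -110.3, 127.8]
ee_rot: [-0.0, 0.983, 0.182, -0.001]
force: [0.5, -0.3, 0.3]
grip_width: 0.998
grip_force: 0.0
time_s: 18.68
eef_pos: [478.6, -113.4, 129.4]
ee_rot: [0.004, 0.983, 0.182, 0.002]
force: [4.5, -19.2, -3.0]
grip_width: 0.162
grip_force: 58.5
t 18.68 eef [ 478.6 -113.4  129.4] phi -69.0 tilt [ 0.005 -0.008 -1.   ] q6 0.74
shift m [-0.0003 -0.0037  0.0014] rows>= 0.0620294861260698 yaw -0.000
```

```bash
python3 -m pendant '0 .0035 0 0;0 0 0 0;0 0 0 0'; python3 -m pendant '0 0 -.003 0;0 0 -.003 0;0 0 -.002 0;0 0 0 0;0 0 0 0'; python3 g.py 477 -110 128 -69
```

```text
time_s: 19.05
eef_pos: [478.7, -113.7, 129.3]
ee_rot: [0.001, 0.983, 0.182, 0.001]
force: [-1.6, -3.5, 6.4]
grip_width: 0.164
grip_force: 59.6
time_s: 19.68
eef_pos: [479.8, -113.2, 136.3]
ee_rot: [0.001, 0.983, 0.182, 0.002]
force: [12.8, -2.2, -8.6]
grip_width: 0.168
grip_force: 58.5
t 19.68 eef [ 479.8 -113.2  136.3] phi -69.0 tilt [ 0.005 -0.001 -1.   ] q6 0.73
shift m [-0.0015 -0.0041  0.0083] rows>= 0.13823156066109252 yaw -0.000
```

```bash
python3 -m pendant '0 0 -.003 0;0 0 -.003 0;0 0 -.004 0;0 0 0 0;0 0 0 0'; python3 g.py 477 -110 128 -69
```

```text
time_s: 20.3
eef_pos: [481.5, -113.3, 146.6]
ee_rot: [0.001, 0.983, 0.182, 0.004]
force: [22.0, -0.1, -13.5]
grip_width: 0.164
grip_force: 58.7
t 20.3 eef [ 481.5 -113.3  146.6] phi -69.0 tilt [ 0.009 -0.001 -1.   ] q6 0.73
shift m [-0.0032 -0.0047  0.0185] rows>= 0.3087601188910258 yaw -0.000
```

The cover rose 17 mm with only a light pull and no hard stop, so the catch hasn't caught. The sideways force is just the bar wanting to follow its arc about the hinge. I'll follow that arc and open the cover directly.

```bash
python3 -m pendant '.005 .0006 0 0;.0035 .0004 -.0086 0;.0035 .0004 -.0086 0;.0042 .0005 -.0083 0;.0042 .0005 -.0083 0;.005 .0006 -.0078 0;.005 .0006 -.0078 0;0 0 0 0' - 45; python3 g.py 477 -110 128 -69
```

```text
time_s: 21.3
eef_pos: [508.2, -105.8, 195.2]
ee_rot: [0.0, 0.983, 0.183, 0.0]
force: [5.0, -4.0, -8.9]
grip_width: 0.162
grip_force: 57.6
t 21.3 eef [ 508.2 -105.8  195.2] phi -69.0 tilt [ 0.    -0.001 -1.   ] q6 0.77
shift m [-0.0306 -0.0073  0.0671] rows>= 1.1191443612573002 yaw 0.001
```

```bash
python3 -m pendant '.0058 .0007 -.0072 0;.0058 .0007 -.0072 0;.0065 .0008 -.0067 0;.0065 .0008 -.0067 0;.007 .0009 -.006 0;.007 .0009 -.006 0;0 0 0 0;0 0 0 0;0 0 0 0;0 0 0 0' - 60; python3 g.py 477 -110 128 -69;  python3 - <<'E'
from h import *
c=cap('side');im=c['color'][100:270,180:390][:,:,::-1];cv2.imwrite('pics/s6.png',cv2.resize(im,(735,595),interpolation=cv2.INTER_CUBIC))
E
```

```text
time_s: 22.55
eef_pos: [545.9, -95.6, 234.9]
ee_rot: [-0.001, 0.983, 0.183, 0.0]
force: [6.4, 0.3, -14.6]
grip_width: 0.161
grip_force: 58.9
t 22.55 eef [545.9 -95.6 234.9] phi -69.0 tilt [-0.     0.001 -1.   ] q6 0.82
shift m [-0.0695 -0.0112  0.1069] rows>= 1.7812899659455474 yaw 0.001
```

View pics/s6.png

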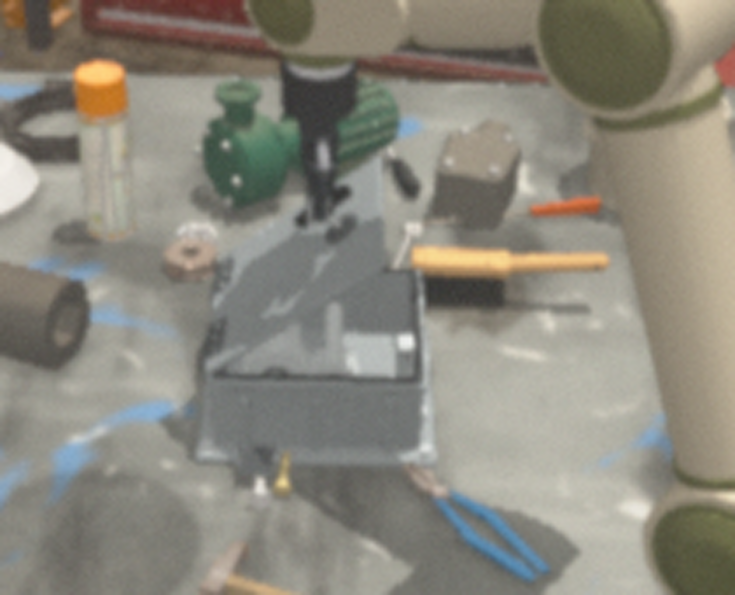

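The cover is open at about 40° with the bar held at (320,205). The brush stands at (460,270) and the scrap lies on the bench at (262,465) and (283,475), so everything is in place.

```bash
python3 -c "
from rig import ctrl
s=ctrl.sense();print(s['eef_pos'],s['force'],max(map(abs,s['dq'])));print(ctrl.finish_job())"
```

```text
[545.96261794 -95.58016655 234.88792242] [  6.80791999  -0.22090746 -14.40032371] 0.0020084619937715134
the job is handed in; nothing more can be done
None
```

The job is handed in: the scrap is swept onto the bench, the brush is back down, the tug showed the catch had not caught (so I did not turn the T-handle), and the cover is held open at about 40° by the T-handle; the hand-in call did not return a verdict.

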